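Release the latched lamp key

TASK

One of the four identical keys on the microscope lamp control box has been left latched down and its lamp is bleaching the slide. Tap all four keys lightly with the fingertips, in order from the robot's left to its right, to feel which one is already down; then press that key right in and let go, so that it springs up level with the others. Never push an up key in far enough to latch, and do not lift, push or knock over the things standing around the box.

Things in the scene. Friction and masses are not known exactly. Their poses are not given: they have to be found in the camera images.
- box: microscope lamp control box, white, fixed to the bench, 150 mm (its x) by 220 mm (its y), flat deck 50 mm high. Origin: centre of its underside; z up, y to the left along the key row, x away from the operator; the row of keys is on the front (-x) half. A fixed black knob 34 mm wide and 16 mm tall stands at the back of the deck (x = 44, y = 60 mm), the oil bottle beside it.
- key_1: one of four identical push keys: grey cap 23 mm along the box's x, 20 mm along its y; origin at the centre of its top face. The four stand at x = -30 mm and y = +60, +20, -20, -60 mm of the box frame (40 mm apart); which name stands in which place changes. All that is said at key_1 to key_4 holds for each of them.
- key_2: same as key_1. Heights: a key that is up has its top 64 mm above the box's underside, 14 mm above the deck. Exactly one of the four keys, any of them, starts latched: its top rests about 3.4 mm lower than the others. Keys move straight down, at most 7.6 mm below the up height, to a hard stop.
- key_3: same as key_1. Forces: an up key starts to give under a finger at about 2 N and then takes 0.5 N more per mm, about 6 N at the stop. The latched key does not give at all below about 3.5 N, then takes the same 0.5 N per mm down to the same stop.
- key_4: same as key_1. Latch: the latched key lets go when it is pressed to the stop (it must go 6.5 mm below the up height) at 60 mm/s or less; it then follows the rising finger up. An up key that is pressed as far would latch; pressed less than 5 mm it just springs back.
- oil_bottle: loose amber bottle, 24 mm wide, 45 mm tall, standing on the deck of the box behind the keys; origin at the centre of its foot
- slide_box: loose closed grey slide box, 98 x 84 x 34 mm, right of the control box; origin at the centre of its underside
- petri_dish: loose clear covered dish, 92 mm wide, 15 mm tall, left of the control box; origin at the centre of its underside
- marker: loose marker pen lying on the bench in front of the control box, 115 mm long along its x, 10 mm thick; origin near its middle, on its underside
- tally: loose steel hand tally counter lying in front of the control box, 44 mm wide, 39 mm tall; origin at the centre of its underside
- lens_case: loose cylindrical screw-top lens case, 40 mm wide, 60 mm tall, behind the control box; origin at the centre of its foot
- stain_bottle: loose amber dropper bottle, 42 mm wide, 84 mm tall, behind the control box; origin at the centre of its foot

How it is judged:
By the outcome, as a careful person would: the job done as asked, in the order asked, and still so for the second after the job is handed in, with the robot touching nothing.
It also fails if it takes over 48 s, if anything falls off the work surface, if the arm or the gripper's body presses on something with over 40 N, if the wrist force passes 120 N, or if a joint passes its speed limit or range.

ROBOT

A 6-joint arm with a two-finger parallel gripper is mounted at the origin on the work surface. World frame = base frame: x ahead of the robot, y to its left, z up, the work surface at z = 0. Lengths are in m, angles in rad, forces in N, time in s.
With the tool pointing down it reaches from about 0.3 to 1 m from the base axis. Payload 5.1 kg.
Tool frame: the origin (TCP) lies midway between the tips of the shut fingers; the grasp point (between the pads) lies 19 mm behind it; z points along the fingers, x is the direction in which the jaws open and shut, and the axes are right-handed (so a half turn about z gives the same grasp; the last joint's range is limited). The gripper opens to 95 mm and grips with 3 to 60 N. Pads are 20 mm wide; open, the fingers measure 119 mm over their backs; the gripper's body (75 mm by 180 mm) begins 59 mm behind the grasp point.
Start: joints at [1.044, 0.124, 1.65, -0, 1.367, -0.083], TCP at [0.279, 0.587, 0.215] pointing down, gripper open.
Joint ranges: [-2.61, 2.61], [-1.02, 2.33], [0.03, 2.71], [-1.35, 4.49], [0.32, 2.68], [-2.91, 2.91]. Speed limits (rad/s): [2.57, 2.57, 3.14, 3.14, 3.14, 3.14].

INTERFACE

Orientations are given as a rotation vector (axis times angle).
In Python, from cell import r, optics, hand_in, search_frame gives the robot as it stands.
- The arm moves only by the tool arm_command, never from a script. Its argument "deltas" is one flat list of numbers, 7 for each row, row after row: the shift along the tool's x, y, z in cm, then the turn, a rotation vector about the tool's x, y, z in degrees, then the gripper command: -1 is shut, 1 is fully open, values between are in proportion. A call has 1 to 8 rows; each row shifts and turns the commanded pose from where the row before left it, along the tool's axes as they then stand; what a row does not reach is not made up. A row lasts 1/10 s, in which the tool goes at most 50 mm and 8.59 degrees, less where a joint would pass 70% of its speed; a pose out of reach is approached as far as the arm can. A call with a gripper value outside its range is refused whole. The fingers move at their own pace and stop on an object; the grip force is fixed at half the most. Time passes only in rows, so rows that do not move let the fingers close. It gives the time, the measured TCP pose, the force and the opening at its end, in the units of the state.
- r.state(): the state, without advancing time (a new reading comes with each control period).
- optics.capture(name): name is "side" or "top"; returns a dict with "image" (384x512x3 uint8, blue, green, red), "K" (3x3 intrinsics, pixels), "camera_from_world" (4x4, takes a point from world to camera coordinates). Camera axes: x right, y up, looking along -z (the intrinsics and any distortion apply to the point x, -y, -z); pixel columns grow to the right and rows downward; lengths in m; the calibration is good to about 2 mm. A picture is of the moment at which its call begins. There is no depth.
- hand_in(): hands the job in, once; it reports no verdict.
Trained networks look in a picture, given as the dict that the camera call returned (one of the last four; its "shot" number tells which), for a name from the list of things; names that differ only in an ending like _2 or _b are one class to them, and where a whole thing is asked for, a point or a joint stands for the part that bears it (a point fixed in the world has none). Each returns a list of dicts, best first, with "score" (0 to 1); they miss things now and then, are a little off and sometimes report something else, mostly with a low value. They report only what shows in the picture. A call takes as long as a camera call.
- search_frame(picture, query): "box" ([left, top, width, height] in pixels, round what is visible of it).
The state is a dict: "time_s": time; "joint_positions": joint angles; "qvel": joint speeds; "tau": joint torques, N m; "tool_pos": TCP position; "eef_rot": TCP orientation; "contact_force": force on the tool from outside, world axes, zero at the start; "ft_torque": the same for the moment, N m; "grip_width": opening from 0.0 (shut) to 1.0 (fully open).
Only numpy, scipy, OpenCV 4.12 (cv2) and the standard library are available. Lean on these libraries where they do the work, as an engineer would, in place of code of your own. Each camera call takes 0.05 s, during which the arm holds its last target.

## Working session

There is one attempt and no reset: what is moved stays moved. The work goes in short steps, Python scripts to look and compute and a tool call to move; the robot and the scene stay as the last step left them, time stands still between calls to the robot, and variables do not carry over. Pictures are saved under pics/ and viewed, and the job is handed in when it is done.

Besides the shell and the picture viewer there is one more tool, called after "Call:" as a command line: name --argument value ..., lists and objects as JSON in quotes. arm_command: Moves the arm, as the interface text tells. Its arguments: {"type":"object","properties":{"deltas":{"type":"array","items":{"type":"number"}}},"required":["deltas"]}

```bash
mkdir -p pics; cat > h.py <<'E'
import numpy as np, cv2
from cell import r, optics, hand_in, search_frame
def proj(c,P):
    P=np.atleast_2d(P); T=np.array(c["camera_from_world"]);q=P@T[:3,:3].T+T[:3,3]
    q=q*[1,-1,-1]; u=q@np.array(c["K"]).T; return u[:,:2]/u[:,2:]
def ray(c,uv):
    T=np.array(c["camera_from_world"]);R=T[:3,:3];o=-R.T@T[:3,3]
    d=np.linalg.inv(c["K"])@[uv[0],uv[1],1]; d=R.T@(d*[1,-1,-1]); return o,d
def onz(c,uv,z):
    o,d=ray(c,uv); return o+d*(z-o[2])/d[2]
E
python3 - <<'E'
from h import *
import pickle
D={}
for n in("side","top"):
    c=optics.capture(n); D[n]=c
    cv2.imwrite(f"pics/{n}0.png",cv2.resize(c["image"],None,fx=1.5,fy=1.5,interpolation=cv2.INTER_CUBIC))
    print(n,[k for k in c], c["K"], np.round(ray(c,(256,192)),3))
    for q in("box","key_1","oil_bottle","marker","tally"):
        print(q,[(np.round(d["box"]).tolist(),round(d["score"],2)) for d in search_frame(c,q)][:6])
pickle.dump(D,open("d0.pkl","wb"))
print(r.state())
E
```

```text
side ['image', 'K', 'camera_from_world', 'shot'] [[478.379637     0.         258.03836894]
 [  0.         478.379637   189.08116567]
 [  0.           0.           1.        ]] [[-0.067 -0.633  0.818]
 [ 0.546  0.55  -0.631]]
box [([216.0, 168.0, 92.0, 80.0], 0.81)]
key_1 [([244.0, 190.0, 6.0, 6.0], 0.59), ([234.0, 184.0, 10.0, 4.0], 0.52), ([248.0, 201.0, 9.0, 9.0], 0.46)]
oil_bottle [([277.0, 191.0, 8.0, 14.0], 0.64)]
marker [([180.0, 209.0, 45.0, 13.0], 0.67)]
tally [([214.0, 240.0, 18.0, 21.0], 0.57)]
top ['image', 'K', 'camera_from_world', 'shot'] [[446.18277514   0.         257.26594769]
 [  0.         446.18277514 190.61279732]
 [  0.           0.           1.        ]] [[ 0.511  0.044  0.991]
 [ 0.079 -0.027 -0.997]]
box [([198.0, 129.0, 124.0, 109.0], 0.87)]
key_1 [([275.0, 207.0, 14.0, 15.0], 0.54), ([238.0, 194.0, 18.0, 15.0], 0.49), ([222.0, 188.0, 9.0, 16.0], 0.47), ([323.0, 204.0, 42.0, 47.0], 0.34)]
oil_bottle [([275.0, 177.0, 15.0, 12.0], 0.55), ([222.0, 191.0, 9.0, 11.0], 0.5)]
marker [([272.0, 256.0, 18.0, 22.0], 0.57), ([203.0, 217.0, 21.0, 54.0], 0.55), ([240.0, 194.0, 15.0, 14.0], 0.38)]
tally [([269.0, 256.0, 20.0, 23.0], 0.67)]
{'time_s': 0.6, 'joint_positions': array([ 1.04440825e+00,  1.23744689e-01,  1.65027985e+00,  4.42858445e-05,
        1.36747934e+00, -8.25943239e-02]), 'qvel': array([-0.00055149, -0.00070352, -0.00138762,  0.00051808, -0.00095146,
       -0.00044468]), 'tau': array([ 2.59707758e-04, -4.17278552e+01, -3.60000908e+01,  7.74623919e-02,
        4.29326494e-02, -1.42087541e-05]), 'tool_pos': array([0.2791036 , 0.58703277, 0.21470397]), 'eef_rot': array([-2.65581156e+00, -1.67802554e+00, -9.21195533e-05]), 'contact_force': array([0.77155243, 0.02580157, 0.00305183]), 'ft_torque': array([-0.00459426, -0.02350534, -0.0332765 ]), 'grip_width': 0.9970099296741416}
```

View pics/side0.png

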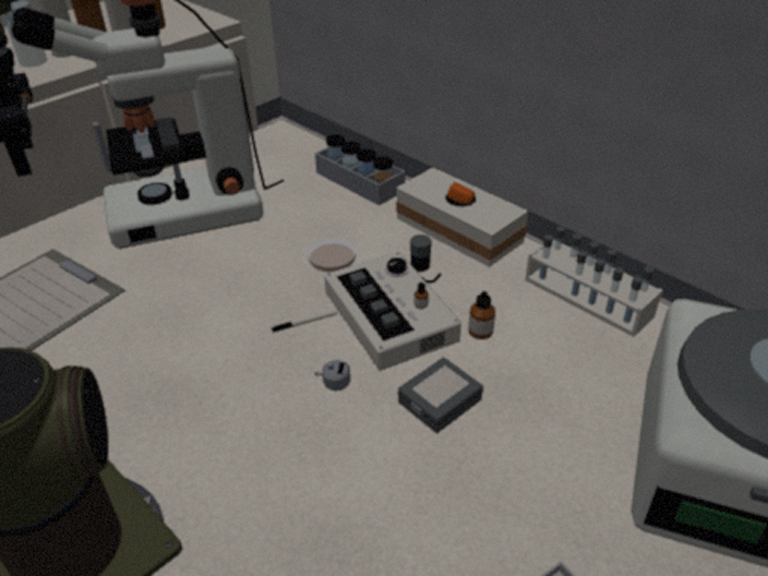

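View pics/top0.png

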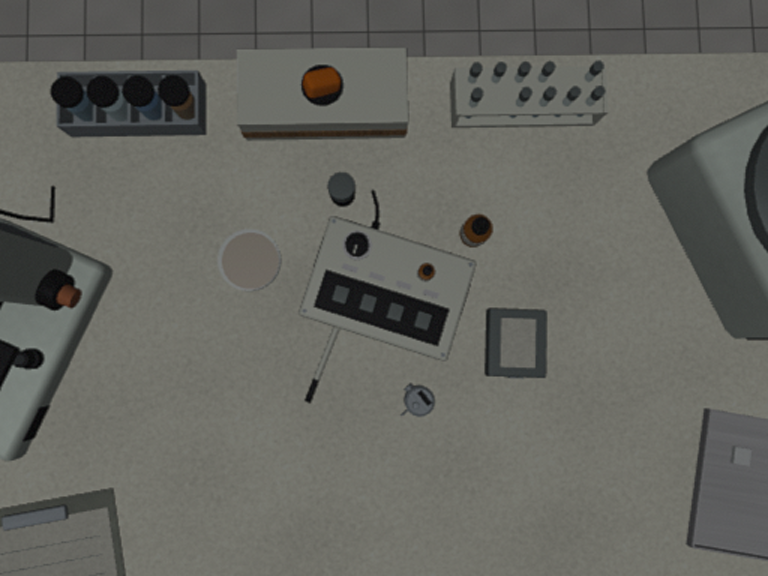

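```bash
python3 - <<'E'
import pickle,cv2
D=pickle.load(open("d0.pkl","rb"))
a=D["top"]["image"][115:250,185:335];b=D["side"]["image"][155:265,205:320]
cv2.imwrite("pics/topz.png",cv2.resize(a,None,fx=5,fy=5,interpolation=cv2.INTER_CUBIC)[:600])
cv2.imwrite("pics/sidez.png",cv2.resize(b,None,fx=5,fy=5,interpolation=cv2.INTER_CUBIC))
E
```

```text
(no output)
```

View pics/topz.png

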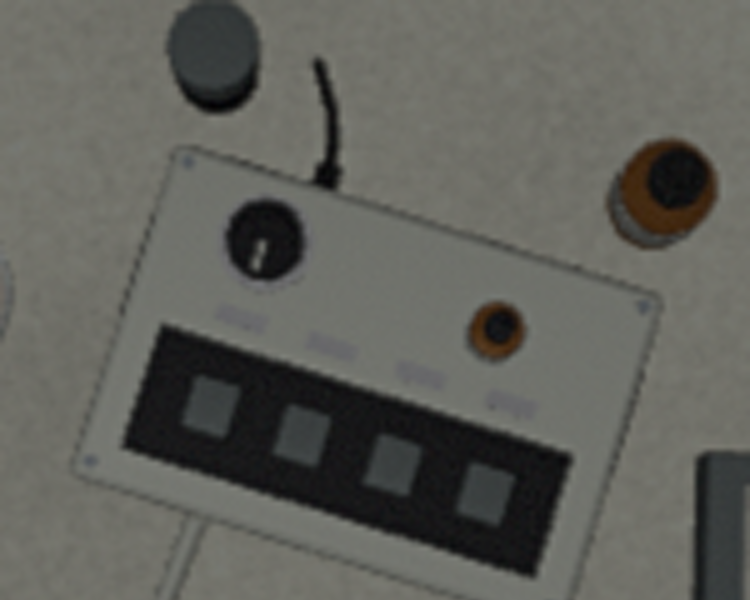

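View pics/sidez.png

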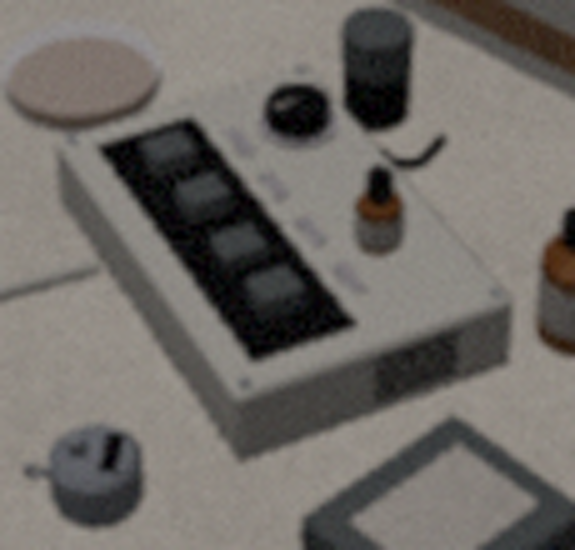

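```bash
cat > fit.py <<'E'
from h import *
import pickle
from scipy.optimize import least_squares
from scipy.spatial.transform import Rotation as R
D=pickle.load(open("d0.pkl","rb"))
def un(z,o): return (np.array(z,float)+.5)/5-.5+o
t=un([(210,407),(302,435),(393,465),(486,494),(178,147),(662,296),(73,473)],(185,115))
s=un([(170,147),(204,193),(238,242),(275,286),(240,402),(512,308),(60,148)],(205,155))
k=[(-30,y,63) for y in(60,20,-20,-60)]
mt=np.array(k+[(75,110,50),(75,-110,50),(-75,110,50)])/1e3
ms=np.array(k+[(-75,-110,50),(75,-110,50),(-75,110,50)])/1e3
def W(p,m):
    c,sn=np.cos(p[2]),np.sin(p[2]); return m@np.array([[c,sn,0],[-sn,c,0],[0,0,1]])+[p[0],p[1],0]
for nm,f in(("top",lambda p:(proj(D["top"],W(p,mt))-t)),("side",lambda p:proj(D["side"],W(p,ms))-s),("both",lambda p:np.r_[proj(D["top"],W(p,mt))-t,proj(D["side"],W(p,ms))-s])):
    o=least_squares(lambda p:f(p).ravel(),[.6,.02,-.3]); p=o.x
    print(nm,p,np.degrees(p[2]),np.round(f(p),1).tolist())
print(W(p,np.array([(-30,y,64) for y in(60,20,-20,-60)])/1e3))
st=r.state();print(st["time_s"],R.from_rotvec(st["eef_rot"]).as_matrix().round(3))
E
python3 fit.py
```

```text
top [ 0.58636977  0.01358485 -0.32882056] -18.84003020633422 [[0.2, 0.2], [0.2, 0.3], [0.3, 0.1], [0.0, 0.0], [-0.5, -1.3], [1.1, -0.2], [-1.3, 0.7]]
side [ 0.5861409   0.01172341 -0.34030604] -19.49810001427313 [[0.3, 0.5], [0.1, 0.2], [0.2, -0.3], [0.1, 0.6], [-0.8, 0.6], [1.3, -0.5], [-1.2, -1.5]]
both [ 0.58638209  0.01308425 -0.33134747] -18.98481142080867 [[0.5, 0.1], [0.4, 0.3], [0.5, 0.1], [0.2, 0.1], [-0.1, -1.4], [1.4, -0.0], [-1.1, 0.5], [-0.2, 0.4], [-0.3, -0.0], [-0.0, -0.6], [-0.0, 0.3], [-0.7, 0.3], [1.2, -1.1], [-1.7, -1.6]]
[[ 0.57753299  0.07958007  0.064     ]
 [ 0.56452029  0.04175587  0.064     ]
 [ 0.55150759  0.00393168  0.064     ]
 [ 0.53849489 -0.03389252  0.064     ]]
0.6 [[ 0.429  0.903  0.   ]
 [ 0.903 -0.429  0.   ]
 [ 0.    -0.    -1.   ]]
```

```bash
cat >> fit.py <<'E'
for uv in [(10,455),(75,300),(110,270)]:
    print(uv,[onz(D["top"],np.array(uv)/1.5,z).round(3)[:2].tolist() for z in(0,.1,.25)])
K=W(p,np.array([(-30,y,64) for y in(60,20,-20,-60)])/1e3)
Rm=R.from_rotvec(st["eef_rot"]).as_matrix()
yawt=p[2]+np.pi/2; c0=np.arctan2(Rm[1,0],Rm[0,0]); print("turn tool z deg",-np.degrees(yawt-c0))
for w in [(0.40,0.3,.215),(K[0,0],K[0,1],.1)]: print(w,"tool cm from start",(Rm.T@(np.array(w)-st["tool_pos"])*100).round(2))
E
python3 fit.py|tail -6
```

```text
(10, 455) [[0.362, 0.56], [0.377, 0.508], [0.4, 0.43]]
(75, 300) [[0.583, 0.471], [0.576, 0.428], [0.565, 0.363]]
(110, 270) [[0.626, 0.42], [0.614, 0.382], [0.597, 0.326]]
turn tool z deg -6.443210143271497
(0.4, 0.3, 0.215) tool cm from start [-20.73  23.24  -0.03]
(np.float64(0.5775329895023469), np.float64(0.07958006571648689), 0.1) tool cm from start [-33.02  48.74  11.47]
```

Call:
arm_command --deltas '[0,0,0,0,0,-6.4,-1,-3.7,1.9,0,0,0,0,-1,-3.7,1.9,0,0,0,0,-1,-3.7,1.9,0,0,0,0,-1,-3.7,1.9,0,0,0,0,-1,-3.7,1.9,0,0,0,0,-1,-3.7,1.9,0,0,0,0,-1,-3.7,1.9,0,0,0,0,-1]'

```text
time_s: 1.4
tool_pos: [0.3204, 0.2973, 0.2149]
eef_rot: [2.557, 1.824, 0.001]
contact_force: [0.7, 0.5, 0.4]
grip_width: 0.382
```

```bash
cat > nav.py <<'E'
from h import *
from scipy.spatial.transform import Rotation as R
import sys
K=np.array([[ 0.57753,0.07958],[0.56452,0.04176],[0.55151,0.00393],[0.53849,-0.03389]])
st=r.state();Rm=R.from_rotvec(st["eef_rot"]).as_matrix()
print(round(st["time_s"],2),st["tool_pos"].round(4),"F",st["contact_force"].round(2),"w",round(st["grip_width"],3),"xdir",np.degrees(np.arctan2(Rm[1,0],Rm[0,0])).round(2),"tilt",Rm[2].round(4))
for i in range(4): print(i,(Rm.T@(np.r_[K[i],.09]-st["tool_pos"])*100).round(2))
E
python3 nav.py
```

```text
1.4 [0.3204 0.2973 0.2149] F [0.75 0.47 0.39] w 0.382 xdir 71.01 tilt [ 5.e-04  6.e-04 -1.e+00]
0 [-12.23  31.4   12.5 ]
1 [-16.23  31.4   12.5 ]
2 [-20.23  31.4   12.49]
3 [-24.23  31.4   12.49]
```

Call:
arm_command --deltas '[-1.5,3.9,0.5,0,0,0,-1,-1.5,3.9,1,0,0,0,-1,-1.5,3.9,1,0,0,0,-1,-1.5,3.9,1,0,0,0,-1,-1.5,3.9,1,0,0,0,-1,-1.5,3.9,1,0,0,0,-1,-1.5,3.9,1,0,0,0,-1,-1.7,4.1,1,0,0,0,-1]'

```text
time_s: 2.2
tool_pos: [0.5787, 0.0799, 0.1395]
eef_rot: [2.558, 1.824, 0.001]
contact_force: [-0.1, -0.1, 0.2]
grip_width: 0.004
```

```bash
python3 nav.py
```

```text
2.2 [0.5787 0.0799 0.1395] F [-0.14 -0.05  0.21] w 0.004 xdir 70.97 tilt [ 4.e-04  4.e-04 -1.e+00]
0 [-0.07 -0.1   4.95]
1 [-4.07 -0.1   4.94]
2 [-8.07 -0.1   4.94]
3 [-12.07  -0.09   4.94]
```

Descend to about 75 mm and check alignment in pictures.

Call:
arm_command --deltas '[-0.1,-0.1,2,0,0,0,-1,0,0,2,0,0,0,-1,0,0,1.8,0,0,0,-1,0,0,0.6,0,0,0,-1,0,0,0,0,0,0,-1]'

```text
time_s: 2.7
tool_pos: [0.5754, 0.0805, 0.0747]
eef_rot: [-2.557, -1.823, 0.003]
contact_force: [0.1, -0.0, -0.3]
grip_width: 0.004
```

```bash
python3 nav.py; python3 - <<'E'
from h import *
T=r.state()["tool_pos"]
ims=[]
for n,(x,y,w,h) in(("side",(205,130,120,120)),("top",(185,110,120,120))):
    c=optics.capture(n); print(n,proj(c,T)); ims.append(cv2.resize(c["image"][y:y+h,x:x+w],None,fx=3.3,fy=3.3,interpolation=cv2.INTER_CUBIC))
cv2.imwrite("pics/a1.png",np.hstack(ims))
E
```

```text
2.7 [0.5754 0.0805 0.0747] F [ 0.13 -0.02 -0.29] w 0.004 xdir 70.98 tilt [-8.e-04 -2.e-03 -1.e+00]
0 [-0.02  0.22 -1.53]
1 [-4.02  0.23 -1.53]
2 [-8.02  0.23 -1.53]
3 [-12.02   0.23  -1.52]
side [[237.40079771 180.95067122]]
top [[226.43615346 196.72554335]]
```

View pics/a1.png

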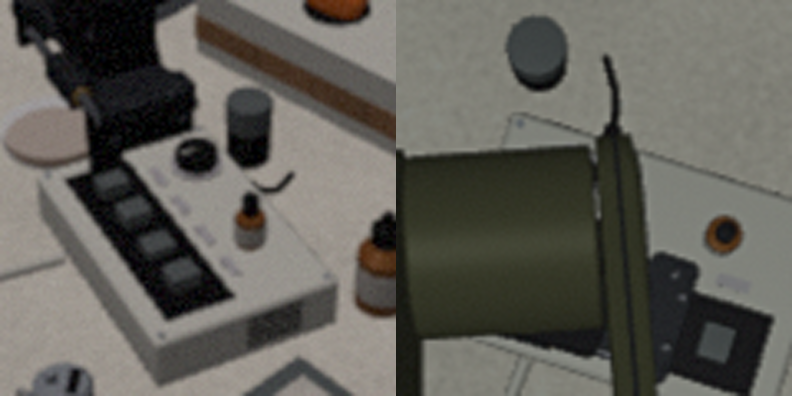

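Call:
arm_command --deltas '[0,0.1,0.6,0,0,0,-1,0,0,0,0,0,0,-1,0,0,0,0,0,0,-1]'

```text
time_s: 3.1
tool_pos: [0.5773, 0.0802, 0.07]
eef_rot: [2.558, 1.824, 0.001]
contact_force: [0.0, 0.5, 0.4]
grip_width: 0.004
```

```bash
python3 nav.py
```

```text
3.1 [0.5773 0.0802 0.07  ] F [0.01 0.52 0.43] w 0.004 xdir 70.98 tilt [ 2.e-04  4.e-04 -1.e+00]
0 [-0.05  0.04 -2.  ]
1 [-4.05  0.04 -2.  ]
2 [-8.05  0.05 -2.  ]
3 [-12.05   0.05  -2.  ]
```

Call:
arm_command --deltas '[0,0,0.3,0,0,0,-1,0,0,0.2,0,0,0,-1,0,0,0.1,0,0,0,-1,0,0,0,0,0,0,-1]'

```text
time_s: 3.5
tool_pos: [0.5771, 0.0802, 0.0638]
eef_rot: [-2.558, -1.824, 0.0]
contact_force: [-1.6, 0.8, 2.7]
grip_width: 0.008
```

Call:
arm_command --deltas '[0,0,0.1,0,0,0,-1,0,0,0,0,0,0,-1]'

```text
time_s: 3.7
tool_pos: [0.5772, 0.0802, 0.0628]
eef_rot: [2.558, 1.824, 0.0]
contact_force: [-0.3, -0.3, 1.9]
grip_width: 0.006
```

Call:
arm_command --deltas '[0,0,-0.6,0,0,0,-1,0,0,-0.6,0,0,0,-1,-2,0,0,0,0,0,-1,-2,0,0,0,0,0,-1,0,0,0,0,0,0,-1,0,0,0.5,0,0,0,-1,0,0,0.3,0,0,0,-1,0,0,0,0,0,0,-1]'

```text
time_s: 4.5
tool_pos: [0.5637, 0.0429, 0.0658]
eef_rot: [-2.557, -1.824, 0.002]
contact_force: [0.1, 1.0, 0.1]
grip_width: 0.002
```

Call:
arm_command --deltas '[0,0,0.2,0,0,0,-1,0,0,0.1,0,0,0,-1,0,0,0,0,0,0,-1]'

```text
time_s: 4.8
tool_pos: [0.5643, 0.0428, 0.0639]
eef_rot: [-2.558, -1.824, -0.001]
contact_force: [0.3, 1.1, 1.9]
grip_width: 0.003
```

Call:
arm_command --deltas '[0,0,0.1,0,0,0,-1,0,0,0,0,0,0,-1]'

```text
time_s: 5.0
tool_pos: [0.5644, 0.0427, 0.063]
eef_rot: [-2.558, -1.824, -0.001]
contact_force: [-0.6, 1.8, 3.5]
grip_width: 0.004
```

```bash
python3 nav.py
```

```text
5.0 [0.5644 0.0427 0.063 ] F [-0.6   1.84  3.5 ] w 0.004 xdir 70.97 tilt [ 8.e-04  4.e-04 -1.e+00]
0 [ 3.92  0.04 -2.7 ]
1 [-0.08  0.05 -2.7 ]
2 [-4.08  0.05 -2.71]
3 [-8.08  0.05 -2.71]
```

Key 2 is up too (contact at 64). Next, third.

Call:
arm_command --deltas '[0,0,-0.6,0,0,0,-1,0,0,-0.6,0,0,0,-1,-2,0,0,0,0,0,-1,-2.1,0,0,0,0,0,-1,0,0,0,0,0,0,-1,0,0,0.5,0,0,0,-1,0,0,0.3,0,0,0,-1,0,0,0,0,0,0,-1]'

```text
time_s: 5.8
tool_pos: [0.5503, 0.0042, 0.0658]
eef_rot: [-2.557, -1.824, 0.002]
contact_force: [-0.3, 0.4, 0.0]
grip_width: 0.003
```

Call:
arm_command --deltas '[0,0,0.2,0,0,0,-1,0,0,0.1,0,0,0,-1,0,0,0,0,0,0,-1]'

```text
time_s: 6.1
tool_pos: [0.5506, 0.0038, 0.0634]
eef_rot: [-2.558, -1.824, 0.0]
contact_force: [-0.4, -0.1, 0.1]
grip_width: 0.008
```

Call:
arm_command --deltas '[0,0,0.1,0,0,0,-1,0,0,0,0,0,0,-1]'

```text
time_s: 6.3
tool_pos: [0.5507, 0.0036, 0.0626]
eef_rot: [-2.558, -1.824, 0.0]
contact_force: [-0.4, 0.3, 0.1]
grip_width: 0.006
```

```bash
python3 nav.py
```

```text
6.3 [0.5507 0.0036 0.0626] F [-0.38  0.28  0.06] w 0.006 xdir 70.97 tilt [-0.e+00 -1.e-04 -1.e+00]
0 [ 8.06  0.06 -2.74]
1 [ 4.06  0.06 -2.74]
2 [ 0.06  0.06 -2.74]
3 [-3.94  0.07 -2.74]
```

Call:
arm_command --deltas '[0,0,0.1,0,0,0,-1,0,0,0,0,0,0,-1]'

```text
time_s: 6.5
tool_pos: [0.5507, 0.0036, 0.0616]
eef_rot: [-2.558, -1.824, 0.0]
contact_force: [-0.1, 0.7, -0.8]
grip_width: 0.003
```

Call:
arm_command --deltas '[0,0,0.1,0,0,0,-1,0,0,0,0,0,0,-1]'

```text
time_s: 6.7
tool_pos: [0.5509, 0.0035, 0.0609]
eef_rot: [2.558, 1.824, 0.0]
contact_force: [-1.4, -0.4, 1.4]
grip_width: 0.004
```

Call:
arm_command --deltas '[0,0,0.05,0,0,0,-1,0,0,0,0,0,0,-1]'

```text
time_s: 6.9
tool_pos: [0.5509, 0.0035, 0.0606]
eef_rot: [2.558, 1.824, 0.0]
contact_force: [-2.5, 0.2, 4.9]
grip_width: 0.007
```

Call:
arm_command --deltas '[0,0,0,0,0,0,-1]'

```text
time_s: 7.0
tool_pos: [0.5509, 0.0035, 0.0606]
eef_rot: [2.558, 1.824, 0.0]
contact_force: [-1.7, -0.7, 4.5]
grip_width: 0.002
```

Call:
arm_command --deltas '[0,0,-0.6,0,0,0,-1,0,0,-0.8,0,0,0,-1,-2,0,0,0,0,0,-1,-2,0.1,0,0,0,0,-1,0,0,0,0,0,0,-1,0,0,0.5,0,0,0,-1,0,0,0.3,0,0,0,-1,0,0,0,0,0,0,-1]'

```text
time_s: 7.8
tool_pos: [0.5382, -0.0339, 0.0652]
eef_rot: [-2.556, -1.824, 0.002]
contact_force: [-0.3, -0.4, -0.6]
grip_width: 0.003
```

Call:
arm_command --deltas '[0,0,0.2,0,0,0,-1,0,0,0.1,0,0,0,-1,0,0,0,0,0,0,-1]'

```text
time_s: 8.1
tool_pos: [0.5388, -0.0341, 0.0633]
eef_rot: [-2.557, -1.824, -0.001]
contact_force: [-0.8, 1.7, 2.4]
grip_width: 0.002
```

Call:
arm_command --deltas '[0,0,0.1,0,0,0,-1,0,0,0,0,0,0,-1]'

```text
time_s: 8.3
tool_pos: [0.5389, -0.0342, 0.0624]
eef_rot: [-2.558, -1.824, -0.001]
contact_force: [-1.2, 2.9, 3.1]
grip_width: 0.009
```

```bash
python3 nav.py
```

```text
8.3 [ 0.5389 -0.0342  0.0624] F [-1.19  2.92  3.12] w 0.009 xdir 70.97 tilt [ 7.e-04  3.e-04 -1.e+00]
0 [12.02 -0.06 -2.75]
1 [ 8.02 -0.05 -2.75]
2 [ 4.02 -0.05 -2.76]
3 [ 0.02 -0.05 -2.76]
```

Key 4 is up, so the third key is the latched one. Go back, then press slowly.

Call:
arm_command --deltas '[0,0,-0.6,0,0,0,-1,0,0,-0.6,0,0,0,-1,2,0,0,0,0,0,-1,2,-0.05,0,0,0,0,-1,0,0,0,0,0,0,-1,0,0,0.5,0,0,0,-1,0,0,0.3,0,0,0,-1,0,0,0,0,0,0,-1]'

```text
time_s: 9.1
tool_pos: [0.5503, 0.0028, 0.0652]
eef_rot: [-2.558, -1.822, 0.002]
contact_force: [0.3, 0.1, 0.8]
grip_width: 0.002
```

```bash
python3 nav.py
```

```text
9.1 [0.5503 0.0028 0.0652] F [0.28 0.09 0.79] w 0.002 xdir 70.93 tilt [-7.0e-04 -1.6e-03 -1.0e+00]
0 [ 8.14  0.06 -2.49]
1 [ 4.14  0.06 -2.49]
2 [ 0.14  0.07 -2.48]
3 [-3.86  0.07 -2.48]
```

Call:
arm_command --deltas '[0.1,0,0.2,0,0,0,-1,0,0,0.2,0,0,0,-1,0,0,0.1,0,0,0,-1,0,0,0.1,0,0,0,-1,0,0,0.1,0,0,0,-1,0,0,0.1,0,0,0,-1,0,0,0,0,0,0,-1]'

```text
time_s: 9.8
tool_pos: [0.5515, 0.0042, 0.0585]
eef_rot: [2.558, 1.824, -0.001]
contact_force: [-2.2, -1.9, 5.0]
grip_width: 0.008
```

Call:
arm_command --deltas '[0,0,0.05,0,0,0,-1,0,0,0,0,0,0,-1]'

```text
time_s: 10.0
tool_pos: [0.5515, 0.0042, 0.0581]
eef_rot: [2.558, 1.824, -0.001]
contact_force: [-2.3, -1.9, 5.5]
grip_width: 0.003
```

Call:
arm_command --deltas '[0,0,0.1,0,0,0,-1,0,0,0,0,0,0,-1]'

```text
time_s: 10.2
tool_pos: [0.5514, 0.0042, 0.0571]
eef_rot: [2.558, 1.824, -0.001]
contact_force: [-3.5, -1.0, 4.8]
grip_width: 0.005
```

Call:
arm_command --deltas '[0,0,0.1,0,0,0,-1,0,0,0,0,0,0,-1]'

```text
time_s: 10.4
tool_pos: [0.5515, 0.0042, 0.0566]
eef_rot: [-2.558, -1.824, 0.001]
contact_force: [-5.0, -1.1, 7.6]
grip_width: 0.004
```

Call:
arm_command --deltas '[0,0,0.05,0,0,0,-1,0,0,0,0,0,0,-1]'

```text
time_s: 10.6
tool_pos: [0.5515, 0.0042, 0.0566]
eef_rot: [-2.558, -1.824, 0.001]
contact_force: [-6.2, -0.8, 11.1]
grip_width: 0.007
```

At the hard stop (56.6 mm, 11 N). Release slowly, watching whether it follows.

Call:
arm_command --deltas '[0,0,-0.1,0,0,0,-1,0,0,-0.1,0,0,0,-1,0,0,-0.1,0,0,0,-1,0,0,-0.1,0,0,0,-1,0,0,-0.1,0,0,0,-1,0,0,-0.1,0,0,0,-1,0,0,0,0,0,0,-1]'

```text
time_s: 11.3
tool_pos: [0.5517, 0.0043, 0.0613]
eef_rot: [2.558, 1.824, 0.0]
contact_force: [-2.6, -2.1, 2.7]
grip_width: 0.005
```

```bash
python3 nav.py
```

```text
11.3 [0.5517 0.0043 0.0613] F [-2.62 -2.06  2.72] w 0.005 xdir 70.97 tilt [ 0.e+00  3.e-04 -1.e+00]
0 [ 7.96 -0.01 -2.87]
1 [ 3.96 -0.01 -2.87]
2 [-0.04 -0.   -2.87]
3 [-4.04  0.   -2.87]
```

Call:
arm_command --deltas '[0,0,-0.15,0,0,0,-1,0,0,0,0,0,0,-1]'

```text
time_s: 11.5
tool_pos: [0.5518, 0.0044, 0.0628]
eef_rot: [2.558, 1.823, 0.001]
contact_force: [-2.0, -0.9, 3.0]
grip_width: 0.005
```

Call:
arm_command --deltas '[0,0,-0.5,0,0,0,-1,0,0,-1.5,0,0,0,-1,0,0,-3,0,0,0,-1,0,0,-3,0,0,0,-1,0,-3,-2,0,0,0,-1,0,-4,-1,0,0,0,-1,0,-4,0,0,0,0,-1,0,-4,0,0,0,0,-1]'

```text
time_s: 12.3
tool_pos: [0.409, 0.0538, 0.1742]
eef_rot: [2.558, 1.823, 0.004]
contact_force: [0.6, -0.3, 0.7]
grip_width: 0.005
```

Call:
arm_command --deltas '[3,-4,0,0,0,0,-1,3,-4,0,0,0,0,-1,3,0,0,0,0,0,-1,3,0,0,0,0,0,-1,3,0,0,0,0,0,-1,0,0,0,0,0,0,-1,0,0,0,0,0,0,-1]'

```text
time_s: 13.0
tool_pos: [0.383, 0.2215, 0.1733]
eef_rot: [2.557, 1.825, 0.0]
contact_force: [0.2, -0.1, 1.0]
grip_width: 0.004
```

```bash
python3 nav.py; python3 - <<'E'
from h import *
import pickle
D=pickle.load(open("d0.pkl","rb"))
rows=[]
for n,(x,y,w,h) in(("side",(170,150,150,110)),("top",(190,120,150,110))):
    c=optics.capture(n); f=lambda i:cv2.resize(i[y:y+h,x:x+w],None,fx=2.6,fy=2.6,interpolation=cv2.INTER_CUBIC)
    rows.append(np.hstack([f(D[n]["image"]),f(c["image"])]))
cv2.imwrite("pics/fin.png",np.vstack(rows))
E
```

```text
13.0 [0.383  0.2215 0.1733] F [ 0.2  -0.13  1.01] w 0.004 xdir 71.05 tilt [ 1.e-04  3.e-04 -1.e+00]
0 [-7.11 23.01  8.33]
1 [-11.11  23.01   8.33]
2 [-15.11  23.     8.33]
3 [-19.11  23.     8.33]
```

View pics/fin.png

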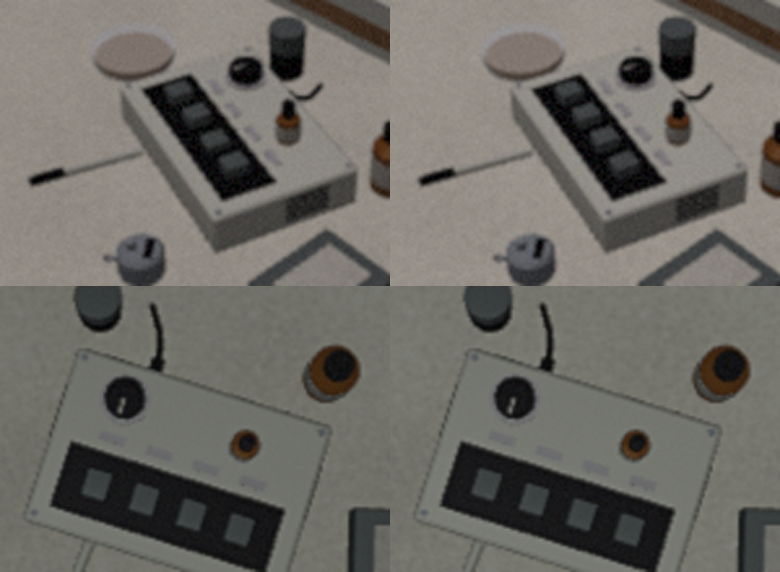

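The before/after pictures match. All the loose things stand where they were, and the third key (side view about (603,137) on the right) now looks level with the others. The 3 N still felt at 62.8 mm says it followed the finger up.

```bash
python3 -c "
from h import *
print(hand_in())"
```

```text
the job is handed in; nothing more can be done
None
```

The third key from the robot's left was the latched one. I pressed it to the stop and it sprang back up, and the job is handed in.

- **Taps, left to right:** keys 1, 2 and 4 met the shut fingertips at about 64 mm. They gave under 2–3.5 N and were pressed no more than about 2 mm. Key 3 was not met until about 60.6 mm, where it held firm at about 4.5 N.
- **Press:** I pressed key 3 at about 10–20 mm/s to the hard stop at 56.6 mm, reaching 11 N. On a slow release it followed the finger, still pushing about 3 N at 62.8 mm, which is above its latched height of 60.6 mm.
- **Last checks:** the final pictures show the four keys looking level and none of the loose things near the box moved. The pictures alone barely resolve 3.4 mm, so the force reading is the main evidence that the key is up. I did not tap it again. At 13.0 s, the last check before handing in, the arm was clear of everything. No check failed.

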